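# Free the bottles in a bench shaker's spring clamp

### The job

The bench shaker has timed out. Turn its speed knob fully anticlockwise to the off stop so that it cannot start again, and only then pull the T-handle of the spring clamp towards the front until the pointer on the clamp bar is level with the line on the index clip (do not haul it out to the end of its travel, which overstretches the springs). The program finishes while still gripping the handle and holding the clamp steady at the line, so that a colleague can lift out the two bottles, which stay standing where they are; leave the other things on the bench alone.

Things in the scene. Friction and masses are not known exactly. Their poses are not given: they have to be found in the camera images.
- shaker: bench shaker, white housing 270 x 270 mm, fixed. Origin: underside, 5 mm behind the housing's centre; -x front (control panel, T-handle), +y left. In its frame, mm: panel deck z 66; platform mat z 87; side rails at y +-112, from x -39 to 121, tops z 142; front bracket 56 wide that guides the pull rod, front face of its bushing x -56, top z 145; rear stop rod x 107, z 127
- speed_knob (a joint): angle of the speed knob on the right front of the control panel, rad: 0 = off, the anticlockwise end stop (seen from above); grows clockwise to 4.7 at full speed. It stays where it is left; friction torque about 0.03 N m
- knob_grip (a point): on the upright axis of the speed knob, at the height to grip, 98 mm above the shaker's underside. Black disc of 42 mm with a bar grip on it, 40 long, 13 thick, from 25 mm below this point (disc) to 11 above. The frame turns with the knob: x along the bar (white line at the -x end), so close the fingers along y. At joint 0 its x is turned 0.78 rad anticlockwise from the shaker's x
- clamp_slide (a joint): how far the spring clamp bar is pulled out towards the shaker's front (its -x), m: about 0 when it presses on the bottles, end of travel 0.056. The spring pulls it back with 8.8 N at 0 and 160 N/m more; let go, it snaps shut
- clamp_bar: the spring clamp bar with its pull rod and T-handle, one sliding piece. Origin on the axis of the clamp bar. In its frame (axes as the shaker's): rubber-covered bar of 14 mm along y that bears on the bottles; rod of 12 mm along x, z 0, to the front; black crossbar of the T-handle at x -129 mm, 16 mm thick, 56 mm long along y
- handle_neck (a point): on the rod's axis, 13 mm behind the crossbar's rear face: straddle the rod here from above, fingers closing along the shaker's y, and draw on the crossbar. 127 mm above the shaker's underside, 61 mm over the panel; with the clamp shut, 33 mm of bare rod lie between the bushing and the crossbar. Axes as the shaker's
- pointer_tip (a point): tip of the small pointer at the left end of the clamp bar, by the inner edge of the left rail; moves with the bar
- index_line (a point): inner end of the raised line across the index clip; the pointer is level with it when the two have the same x in the shaker's frame
- index_clip: small dark steel saddle, 12 mm long and 21 mm wide, with a thin raised line across its top, screwed fast on the left rail 18 to 40 mm in front of where the pointer rests. Origin on the rail's top, under the line; axes as the shaker's
- bottle_left: amber bottle 63 mm across, 161 mm high, upright in the clamp at the left, at x 70, y 45 mm of the shaker; origin at the centre of its underside; loose
- bottle_right: the same kind of bottle at the right, at x 70, y -45 mm of the shaker; loose
- secateurs: pruning shears with red grips, 208 mm long, 16 mm high, lying in front of the shaker; leave alone
- salve_tin: round aluminium tin, 59 mm across, 28 mm high, in front of the shaker at the left; leave alone
- dropper_bottle: cobalt dropper bottle, 33 mm across, 106 mm high; leave alone
- vial_3: sample vial with red cap, 26 mm across, 67 mm high; leave alone
- marker: black marker pen lying, 132 mm long, 15 mm thick; leave alone
- tweezers: steel tweezers lying, 123 mm long, 10 mm high; leave alone

How it is judged (in metres and radians):
On the way:
1. the speed knob is at its off stop, with the clamp still shut (value of joint speed_knob below 0.08 rad and value of joint clamp_slide below 0.008 m), for 0.2 s.
At the end, for the whole second after the job is handed in: Speed knob at the off stop (within 0.08 rad); pointer within 6 mm of the index line (the clip is 12 mm long) and still; the fingers bear on the T-handle with more than 5 N; both bottles upright and within 12 mm of where they stood (value of joint speed_knob below 0.08 rad and x of pointer_tip in the frame of index_line between -0.006 and 0.006 m and velocity of joint clamp_slide between -0.01 and 0.01 m/s and contact force between the fingers and clamp_bar above 5 N and distance of each of bottle_left, bottle_right from where it was at the start of the episode below 0.012 m and angle between each of bottle_left, bottle_right's own z axis and vertical below 0.05 rad); the arm keeps its last pose, push and grip.
It fails at once if the clamp is opened by more than 8 mm while the speed knob is not at off (value of joint clamp_slide above 0.008 m and value of joint speed_knob above 0.12 rad).
It fails at once if the clamp is hauled out to the end of its travel (beyond 52 mm) (value of joint clamp_slide above 0.052 m).
It fails at once if a bottle is tipped (angle between any of bottle_left, bottle_right's own z axis and vertical above 0.3 rad).
It fails at once if another thing on the bench is shifted by more than 20 mm (distance of any of secateurs, salve_tin, dropper_bottle, vial_3, marker, tweezers from where it was at the start of the episode above 0.02 m).
It also fails if it takes over 64 s, if anything falls off the work surface, if the arm or the gripper's body presses on something with over 40 N, if the wrist force passes 120 N, or if a joint passes its speed limit or range.

### The arm

A 6-joint arm with a two-finger parallel gripper is mounted at the origin on a cart in front of the work surface, level with it; the furniture and walls round the work are solid. World frame = base frame: x ahead of the robot, y to its left, z up, the work surface at z = 0. Lengths are in mm, angles in rad, forces in N, time in s.
With the tool pointing down it reaches from about 300 to 775 mm from the base axis. Payload 14.6 kg.
Tool frame: the origin (TCP) lies on the centre line of the jaws, within the pads' length; the fingertips stand 8 mm ahead of it and the grasp point (between the pads) lies 11 mm behind it; z points along the fingers, y is the line along which they close (so a half turn about z gives the same grasp; the last joint's range is limited). The gripper opens to 94 mm and grips with 3 to 60 N. Pads are 16 mm wide; open, the fingers measure 119 mm over their backs; the gripper's body (75 mm by 177 mm) begins 78 mm behind the grasp point.
Start: joints at [1.225, 0.3, 1.521, -0, 1.321, -0.067], TCP at [151.359, 528.753, 213.446] pointing down, gripper open.
Joint ranges: [-3.03, 3.03], [-0.79, 2.21], [0.23, 2.52], [-1.04, 4.18], [0, 3.07], [-2.55, 2.55]. Speed limits (rad/s): [2.22, 2.22, 2.57, 3.14, 3.14, 3.14].

### API

Orientations are given as [roll, pitch, yaw] about the fixed x, y, z axes, in that order (R = Rz(yaw) Ry(pitch) Rx(roll)).
In Python, from cell import manip gives the robot as it stands.
- The arm moves only by the tool jog_arm, never from a script. Its argument "rows" is one flat list of numbers, 7 for each row, row after row: the shift along the world's x, y, z in cm, then the turn, a rotation vector about the world's x, y, z in rad, then the closure, from 0 (fully open) to 1 (shut). In form: [dx, dy, dz, rx, ry, rz, fingers, dx, dy, dz, rx, ry, rz, fingers, ...]. A call has 1 to 20 rows; each row shifts and turns the commanded pose from where the row before left it; what a row does not reach is not made up. A row lasts 1/12 s, in which the tool goes at most 41.7 mm and 7.16 degrees, less where a joint would pass 70% of its speed; a pose out of reach is approached as far as the arm can. A call with a gripper value outside its range is refused whole. The fingers move at their own pace and stop on an object; "newtons" is the grip in N (left out, the last holds). Time passes only in rows, so rows that do not move let the fingers close. It gives the time, the measured TCP pose, the force, the opening and the grip force at its end, in the units of the state.
- manip.read_state(): the state, without advancing time (a new reading comes with each control period).
- manip.camera(name): name is "side" or "top" or "wrist"; returns (picture, depth): 480x640x3 uint8, blue, green, red; 480x640 float32, mm along the optical axis (not along the pixel's ray), 0 where there is no reading.
- manip.camera_model(name): a dict with "K" (3x3 intrinsics, pixels), "R" (3x3) and "t" (3): a world point X has camera coordinates R X + t. Camera axes: x right, y down, z forward; pixel columns grow to the right and rows downward; lengths in mm; the calibration is good to about 2 mm. A picture is of the moment at which its call begins: read the wrist's pose just before it. camera_model takes no time and is no camera call; for the wrist camera it gives the pose at the moment of the call.
- manip.sign_off(): hands the job in; it is judged then, once.
The state is a dict: "clock": time; "joints": joint angles; "qd": joint speeds; "effort": joint torques, N m; "eef_pos": TCP position; "eef_rot": TCP orientation; "wrist_force": force on the tool from outside, world axes, zero at the start; "moment": the same for the moment, N m; "finger_gap": finger opening in mm; "finger_force": force on a finger pad.
Only numpy, scipy, OpenCV 4.12 (cv2) and the standard library are available. Lean on these libraries where they do the work, as an engineer would, in place of code of your own. Each camera call takes 0.05 s, during which the arm holds its last target. There are 200 camera calls.

## Working session

There is one attempt and no reset: what is moved stays moved. The work goes in short steps, Python scripts to look and compute and a tool call to move; the robot and the scene stay as the last step left them, time stands still between calls to the robot, and variables do not carry over. Pictures are saved under pics/ and viewed, at most 10 in all, crops included, and the job is handed in when it is done.

Besides the shell and the picture viewer there is one more tool, called after "Emit:" as a command line: name --argument value ..., lists and objects as JSON in quotes. jog_arm: Moves the arm, as the interface text tells. Its arguments: {"type":"object","properties":{"rows":{"type":"array"},"newtons":{"type":"number"}},"required":["rows"]}

```bash
mkdir -p pics; ls; python3 - <<'E'
from cell import manip
import cv2,numpy as np
print(manip.read_state())
for n in("top","side"):
    p,d=manip.camera(n); cv2.imwrite(f"pics/{n}0.png",p); np.save(f"{n}0.npy",d)
    print(n,manip.camera_model(n))
E
```

```text
pics
{'clock': 0.0, 'joints': array([ 1.22540618e+00,  3.00477366e-01,  1.52155219e+00, -1.45948731e-05,
        1.32066200e+00, -6.65696379e-02]), 'qd': array([ 0.00026761,  0.00167387,  0.00125809, -0.00034547, -0.00054397,
       -0.00036457]), 'effort': array([-2.14758670e-04, -5.31811917e+01, -3.52731693e+01,  7.06837233e-02,
        2.44475668e-02, -1.32250907e-04]), 'eef_pos': array([151.283555  , 528.5430611 , 212.89509771]), 'eef_rot': array([-3.14049524e+00, -5.89942690e-05,  2.86277573e+00]), 'wrist_force': array([-0.58370934, -0.79205047,  0.04751523]), 'moment': array([0.0574557 , 0.02439853, 0.00622559]), 'finger_force': 0.0, 'finger_gap': 94.17939802189734}
top {'K': array([[515.09470563,   0.        , 319.6857354 ],
       [  0.        , 515.09470563, 240.4694233 ],
       [  0.        ,   0.        ,   1.        ]]), 'R': array([[ 0.02278171, -0.99961732,  0.01569071],
       [-0.98849071, -0.02487045, -0.14922324],
       [ 0.14955637, -0.01211056, -0.98867903]]), 't': array([-53.55499783, 662.12614054, 979.25915876])}
side {'K': array([[517.13930425,   0.        , 312.76285837],
       [  0.        , 517.13930425, 241.40012417],
       [  0.        ,   0.        ,   1.        ]]), 'R': array([[-0.98042547, -0.19595793,  0.01914105],
       [-0.11757562,  0.50472042, -0.85523872],
       [ 0.15792993, -0.84074835, -0.51788063]]), 't': array([610.23547795, 191.70942583, 953.70505258])}
```

View pics/top0.png

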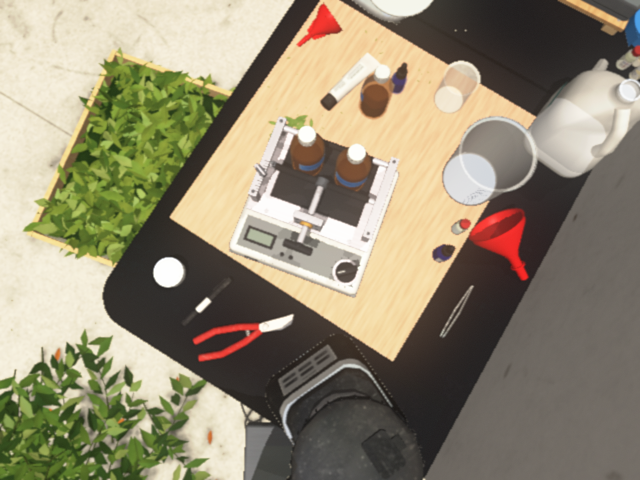

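View pics/side0.png

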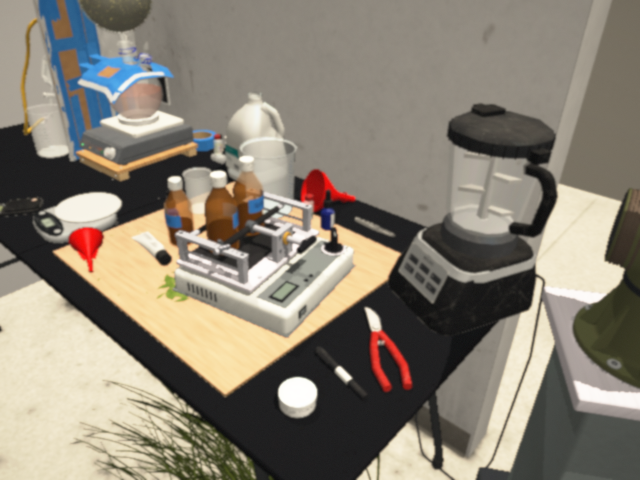

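The top view shows the shaker at about (315,210), yawed, its front facing lower-left. The T-handle is at about (298,243), the knob at (346,270), and the index clip should be on the left rail near (262,180). A tall blender stands at about (340,410), between the robot and the shaker. In the side view the shaker is at (265,260).

```bash
cat > h.py <<'E'
import numpy as np,cv2
from cell import manip
def unproj(n,d,u,v,m=None):
    m=m or manip.camera_model(n); K,R,t=m["K"],m["R"],m["t"]
    c=np.linalg.inv(K)@np.array([u,v,1.])*d
    return R.T@(c-t)
def at_z(n,u,v,z,m=None):
    m=m or manip.camera_model(n); K,R,t=m["K"],m["R"],m["t"]
    r=R.T@np.linalg.inv(K)@np.array([u,v,1.]); o=-R.T@t
    return o+r*(z-o[2])/r[2]
def proj(n,X,m=None):
    m=m or manip.camera_model(n); c=m["K"]@(m["R"]@np.asarray(X,float)+m["t"]); return c[:2]/c[2]
E
python3 - <<'E'
from h import *
p=cv2.imread("pics/top0.png"); c=p[115:305,220:410]; cv2.imwrite("pics/topc.png",cv2.resize(c[:, :],(600,600),interpolation=cv2.INTER_CUBIC))
d=np.load("top0.npy"); m=manip.camera_model("top")
v,u=np.mgrid[0:480,0:640]
C=np.stack([(u-m["K"][0,2])/m["K"][0,0]*d,(v-m["K"][1,2])/m["K"][1,1]*d,d],-1)
X=(C-m["t"])@m["R"]; np.save("topX.npy",X)
b=X[300:,240:460][d[300:,240:460]>0]
for z in(60,150,250,350):
    q=b[b[:,2]>z]; print(z,len(q),q.min(0) if len(q) else 0,q.max(0) if len(q) else 0)
s=X[115:305,220:410].reshape(-1,3); 
q=s[(s[:,2]>55)&(s[:,2]<76)]; print(cv2.minAreaRect(q[:,:2].astype(np.float32)),np.median(q[:,2]))
for uv in((298,243),(346,270),(300,30),(445,252),(461,226)): print(uv,X[uv[1],uv[0]])
E
```

```text
60 14847 [ 221.61239589 -306.3808902    60.01715934] [467.46882595  51.71351429 384.40825859]
150 9397 [ 257.7107113  -178.23008978  150.00205345] [406.89978437  10.27316281 384.40825859]
250 9052 [ 300.20230914 -178.23008978  253.90913007] [406.89978437  -0.46212847 384.40825859]
350 8800 [ 300.20230914 -178.23008978  350.01336854] [406.89419005  -0.46212847 384.40825859]
((721.7842407226562, -24.765533447265625), (272.55084228515625, 264.8686828613281), 71.51099395751953) 71.80452343757625
(298, 243) [643.86477968   2.74418341 140.75114209]
(346, 270) [599.30214322 -87.05041617 113.96231727]
(300, 30) [1144.03636018   16.43858526    1.45771459]
(445, 252) [ 641.45652354 -279.55401548   85.4550584 ]
(461, 226) [ 695.49901098 -314.99052194   73.46502949]
```

View pics/topc.png

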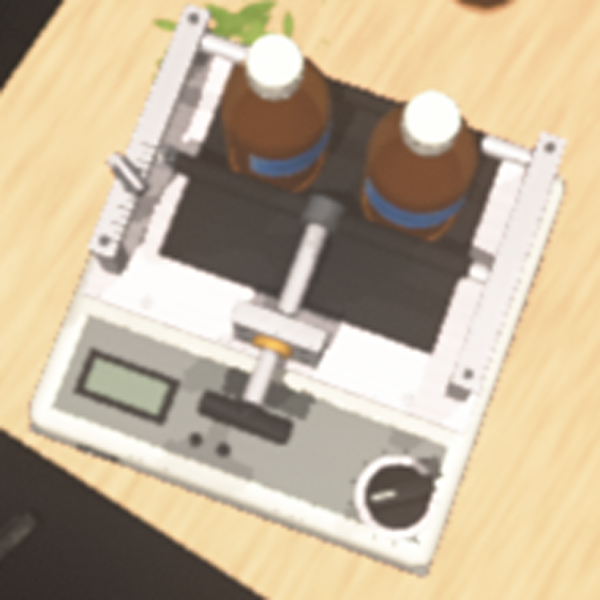

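The crop is at 3.158x. It shows the T-crossbar at crop (205,400)–(288,430) and the bottle caps at (274,64) and (432,121). The knob is at about (397,497), with its white line at (372–395,494). The index clip is at about (127,172) and the pointer end at about (165,155).

```bash
python3 - <<'E'
from h import *
f=lambda cu,cv:(220+(cu+.5)/600*190-.5,115+(cv+.5)/600*190-.5)
P={}
for n,(c,z) in dict(capL=((274,62),248),capR=((432,119),248),crossA=((205,400),135),crossB=((288,430),135),knobdisc=((397,497),73),line0=((372,497),109),line1=((395,491),109),railLr=((193,18),142),railLf=((103,241),142),railRr=((549,147),142),railRf=((467,373),142),clip=((127,172),145),ptr=((165,155),135)).items():
    P[n]=at_z("top",*f(*c),z)[:2]; print(n,P[n].round(1))
A=np.array([P["capL"],P["capR"],(P["railLr"]+P["railRr"])/2,(P["railLf"]+P["railRf"])/2])
L=P["capL"]-P["capR"]; print("yaw caps",np.arctan2(L[1],L[0])-np.pi/2, np.linalg.norm(L))
for a,b in(("railLf","railLr"),("railRf","railRr")):
    D=P[b]-P[a]; print(a,np.arctan2(D[1],D[0]),np.linalg.norm(D))
D=P["railLr"]-P["railRr"]; print("across",np.arctan2(D[1],D[0])-np.pi/2,np.linalg.norm(D))
y=-.323; R=np.array([[np.cos(y),-np.sin(y)],[np.sin(y),np.cos(y)]])
o=(P["capL"]+P["capR"])/2-R@[70,0]; o2=np.array([721.8,-24.8])+R@[5,0]
print("origin caps",o,"rect",o2)
for n in P: print(n,((P[n]-o)@R).round(1))
print({k:v for k,v in manip.camera_model("wrist").items()})
E
```

```text
capL [811.   -9.2]
capR [782.2 -92.7]
crossA [647.2  27.5]
crossB [630.9 -21. ]
knobdisc [599.2 -88.6]
line0 [595.6 -71.5]
line1 [599.4 -85. ]
railLr [876.   41.9]
railLf [738.3  89.6]
railRr [ 802.3 -170.8]
railRf [ 665.7 -123.5]
clip [779.3  77. ]
ptr [793.3  56. ]
yaw caps -0.33189841951542753 88.37112137053313
railLf -0.3337573529393749 145.74505940438522
railRf -0.3334040193492788 144.529973703393
across -0.33369278943743685 225.1245684608834
origin caps [730.24399084 -28.7225292 ] rect [726.54143724 -26.38706424]
capL [70.4 44.2]
capR [ 69.6 -44.2]
crossA [-96.6  27. ]
crossB [-96.7 -24.2]
knobdisc [-105.3  -98.3]
line0 [-114.1  -83.3]
line1 [-106.2  -94.9]
railLr [115.8 113.2]
railLf [-29.9 114.8]
railRr [ 113.4 -111.9]
railRf [ -31.1 -110.4]
clip [ 13.  115.8]
ptr [ 32.9 100.4]
{'K': array([[334.89321183,   0.        , 318.48139718],
       [  0.        , 334.89321183, 240.05687203],
       [  0.        ,   0.        ,   1.        ]]), 'R': array([[ 0.27604829,  0.961143  , -0.00121199],
       [ 0.92310608, -0.26477211,  0.27887435],
       [ 0.26771722, -0.07810158, -0.96032683]]), 't': array([-549.55023409,  -28.13459129,  393.78076666])}
```

Emit:
jog_arm --rows '[2.5,-2.4,0.6,0,0,-0.06,0,2.5,-2.4,0.6,0,0,-0.06,0,2.5,-2.4,0.6,0,0,-0.06,0,2.5,-2.4,0.6,0,0,-0.06,0,2.5,-2.4,0.6,0,0,-0.06,0,2.5,-2.4,0.6,0,0,-0.06,0,2.5,-2.4,0.6,0,0,-0.06,0,2.5,-2.4,0.6,0,0,-0.06,0,2.5,-2.4,0.6,0,0,-0.06,0,2.5,-2.4,0.6,0,0,-0.06,0,2.5,-2.4,0.6,0,0,-0.06,0,2.5,-2.4,0.6,0,0,-0.06,0,2.5,-2.4,0.6,0,0,-0.06,0,2.5,-2.4,0.6,0,0,-0.06,0,2.5,-2.4,0.6,0,0,-0.06,0,2.5,-2.4,0.6,0,0,-0.06,0,2.5,-2.4,0.6,0,0,-0.06,0,0,0,0,0,0,0,0]'

```text
clock: 1.6
eef_pos: [579.2, 116.8, 315.2]
eef_rot: [-3.141, 0.001, 1.835]
wrist_force: [-1.0, -0.0, 0.4]
finger_gap: 94.1
finger_force: 0.0
```

```bash
python3 - <<'E'
from h import *
s=manip.read_state(); m=manip.camera_model("wrist"); print(s["joints"].round(3),s["eef_pos"])
c=-m["R"].T@m["t"]; print("cam",c,"fwd",m["R"][2],"rel",c-s["eef_pos"])
p,d=manip.camera("wrist"); cv2.imwrite("pics/w1.png",p)
for n,X in dict(knob=(599,-88,98),cross=(639,3,135),clip=(779,77,145)).items(): print(n,proj("wrist",X,m))
E
```

```text
[ 1.370e-01  3.430e-01  1.233e+00 -1.000e-03  1.566e+00 -1.270e-01] [579.20365011 116.77346375 315.15097999]
cam [557.28721246 196.02909155 487.45535072] fwd [ 0.07206593 -0.27067152 -0.95997054] rel [-21.91643766  79.2556278  172.30437073]
knob [293.90206936 361.53276421]
cross [342.95264392 325.04452846]
clip [481.42106313 302.11639943]
```

View pics/w1.png

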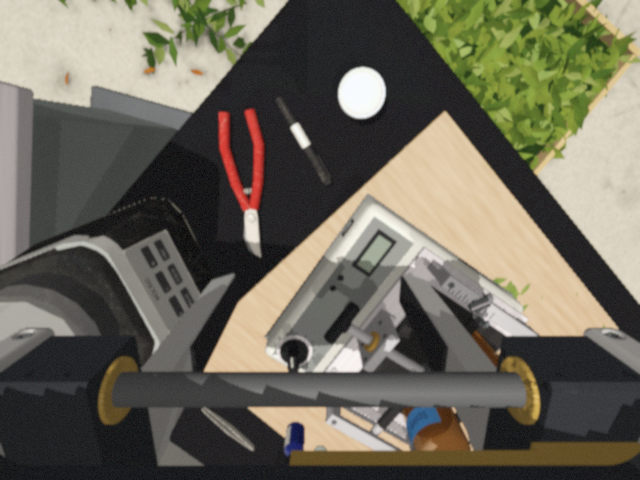

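The wrist view shows the knob at (295,352), the T-crossbar at (343,320), and the index clip at about (482,303). The blender is on the left, close to the arm. I'll hover over the knob, then check clearance and knob pose.

Emit:
jog_arm --rows '[0.3,-3.4,-1,0,0,0,0,0.3,-3.4,-1,0,0,0,0,0.3,-3.4,-1,0,0,0,0,0.3,-3.4,-1,0,0,0,0,0.3,-3.4,-1,0,0,0,0,0.3,-3.4,-1,0,0,0,0.3,0,0,0,0,0,0,0.35,0,0,0,0,0,0,0.35]'

```text
clock: 2.32
eef_pos: [593.8, -83.8, 254.5]
eef_rot: [-3.14, -0.001, 1.842]
wrist_force: [0.2, 0.3, -0.5]
finger_gap: 77.6
finger_force: 0.0
```

```bash
python3 - <<'E'
from h import *
s=manip.read_state(); m=manip.camera_model("wrist"); print(s["joints"].round(4),s["eef_pos"])
p,d=manip.camera("wrist"); q,_=manip.camera("side")
np.save("w2.npy",d); import pickle; pickle.dump(m,open("w2m.pkl","wb")); cv2.imwrite("pics/w2full.png",p)
u,v=proj("wrist",(599,-88,98),m); print(u,v)
u0,v0=int(u)-50,int(v)-50
print(u0,v0)
a=cv2.resize(p[v0:v0+100,u0:u0+100],(400,400),interpolation=cv2.INTER_CUBIC)
b=cv2.resize(q[60:360,280:580],(400,400))
cv2.imwrite("pics/w2.png",np.hstack([a,b]))
E
```

```text
[-2.0140e-01  3.8740e-01  1.3095e+00  2.0000e-04  1.4466e+00 -4.7210e-01] [593.81516532 -83.81563848 254.48992133]
323.32063706915034 232.48925795972536
273 182
```

View pics/w2.png

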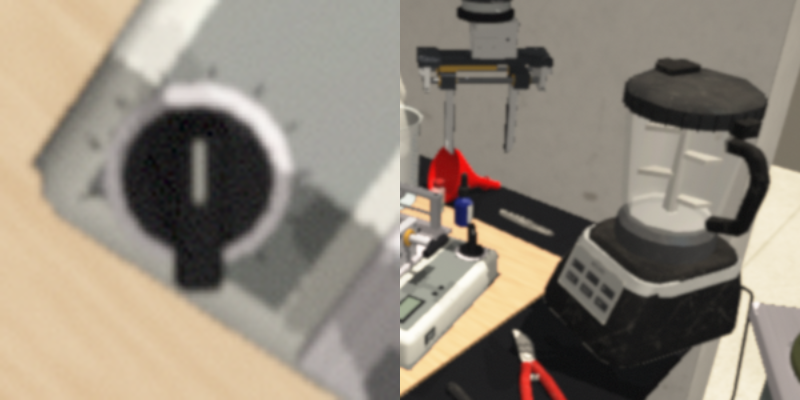

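The wrist crop (4x, offset 273,182) shows the knob disc centred at (198,178). Its bar is vertical in the image, from (198,124) to (198,288), with the white line at the top end. So the fingers are already square to the bar and the knob is at about 1.75 rad. In the side crop the gripper is left of the blender, whose lid is at about (690,90).

```bash
python3 - <<'E'
from h import *
import pickle
m=pickle.load(open("w2m.pkl","rb")); 
f=lambda cu,cv:(273+(cu+.5)/4-.5,182+(cv+.5)/4-.5)
print("bar",at_z("wrist",*f(198,206),109,m),"disc",at_z("wrist",*f(198,178),73,m), "barends",at_z("wrist",*f(198,124),109,m),at_z("wrist",*f(198,288),109,m))
q,_=manip.camera("side"); cv2.imwrite("pics/s2.png",q[0:300,200:600])
E
```

```text
bar [597.12874847 -86.1580642  109.        ] disc [597.88833962 -87.7698212   73.        ] barends [591.60685599 -66.43065899 109.        ] [ 602.84894057 -106.59391076  109.        ]
```

View pics/s2.png

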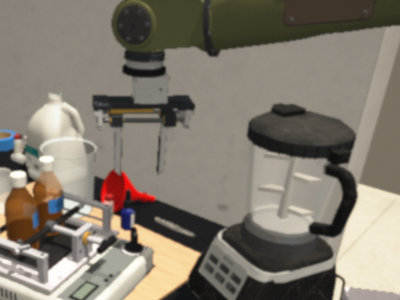

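The side view shows the forearm running over the blender, with its underside at about row 45 and the lid at about row 105–150. I need the clearance for the lower pose, so I'll make a small tilt and descend to identify the arm geometry.

Emit:
jog_arm --rows '[0.3,-0.3,-1.5,0,0.12,0,0.35,0,0,-1.5,0,0.12,0,0.35,0,0,0,0,0,0,0.35,0,0,0,0,0,0,0.35]'

```text
clock: 2.8
eef_pos: [597.7, -84.9, 223.6]
eef_rot: [-2.909, -0.065, 1.837]
wrist_force: [-0.1, -0.4, 0.9]
finger_gap: 61.1
finger_force: 0.0
```

```bash
python3 - <<'E'
from h import *
from scipy.optimize import least_squares
from scipy.spatial.transform import Rotation as Ro
s=manip.read_state(); print(s["joints"].round(4),s["eef_pos"].round(1),s["eef_rot"].round(4))
D=[([1.22541,.300477,1.521552,0,1.32066],[151.28,528.54,212.90],[-3.1405,0,2.8628]),
([.137,.343,1.233,-.001,1.566],[579.2,116.77,315.15],[-3.141,.001,1.835]),
([-.2014,.3874,1.3095,0,1.4466],[593.815,-83.816,254.49],[-3.14,-.001,1.842]),
(s["joints"],s["eef_pos"],s["eef_rot"])]
def res(x):
    a1,a2,b,h,L,e=x; o=[]
    for j,p,r in D:
        w=np.array(p)-L*Ro.from_euler("xyz",r).as_matrix()[:,2]
        c=j[1]+j[2]; rr=a1*np.sin(j[1])+a2*np.sin(c)+b*np.cos(c); z=h+a1*np.cos(j[1])+a2*np.cos(c)-b*np.sin(c)
        u=np.array([np.cos(j[0]),np.sin(j[0])]); n=np.array([-u[1],u[0]])
        o+=[*(w[:2]-rr*u-e*n),w[2]-z]
    return o
f=least_squares(res,[445,445,38,176,240,37]); print(f.x.round(1),np.abs(f.fun).max())
X=np.load("topX.npy"); q=X.reshape(-1,3)
for x in range(300,480,10):
    k=q[(abs(q[:,0]-x)<5)&(q[:,1]>-190)&(q[:,1]<60)]
    print(x,[round(k[abs(k[:,1]-y)<10][:,2].max()) if (abs(k[:,1]-y)<10).any() else 0 for y in(-170,-150,-130,-110,-90,-70,-50,-30,-10,10,30)])
E
```

```text
[-0.1829  0.565   1.1411 -0.0436  1.6731 -0.4562] [597.7 -84.9 223.6] [-2.9087 -0.0649  1.8373]
[424.  447.5  40.6 220.9 262.4  36.7] 0.2352026276921606
300 [356, 0, 0, 0, 0, 0, 366, 367, 368, 134, 2]
310 [369, 371, 383, 383, 373, 372, 371, 369, 368, 135, 105]
320 [369, 382, 384, 383, 373, 374, 370, 370, 369, 136, 117]
330 [369, 384, 384, 384, 373, 372, 371, 370, 368, 138, 124]
340 [368, 384, 384, 384, 382, 371, 370, 370, 367, 136, 124]
350 [366, 384, 384, 384, 384, 371, 370, 369, 365, 135, 121]
360 [364, 382, 384, 384, 384, 370, 370, 368, 362, 133, 114]
370 [130, 370, 384, 384, 371, 370, 370, 368, 357, 124, 122]
380 [104, 365, 370, 370, 370, 370, 369, 367, 129, 123, 117]
390 [63, 356, 366, 369, 370, 369, 366, 362, 123, 125, 98]
400 [3, 130, 359, 367, 369, 364, 362, 125, 121, 105, 78]
410 [4, 94, 134, 356, 357, 348, 127, 124, 120, 90, 47]
420 [5, 62, 128, 134, 136, 130, 125, 121, 96, 67, 3]
430 [3, 4, 113, 125, 125, 123, 125, 105, 75, 39, 4]
440 [7, 3, 96, 112, 115, 121, 114, 82, 47, 4, 3]
450 [10, 10, 53, 93, 98, 105, 89, 65, 28, 4, 2]
460 [10, 10, 9, 78, 86, 82, 73, 34, 4, 4, 4]
470 [9, 11, 11, 51, 67, 64, 42, 5, 4, 5, 3]
```

Emit:
jog_arm --rows '[0,-0.2,-2,0,-0.12,0,0.4,0,0,-2,0,-0.12,0,0.4,0,0,0,0,0,0,0.4,0,0,0,0,0,0,0.4]'

```text
clock: 3.13
eef_pos: [596.4, -87.7, 188.1]
eef_rot: [-3.141, 0.0, 1.843]
wrist_force: [1.3, -0.4, 0.2]
finger_gap: 56.8
finger_force: 0.0
```

Emit:
jog_arm --rows '[0.1,0.1,-2,0,0,0,0.4,0,0,-2,0,0,0,0.4,0,0,-1.5,0,0,0,0.4,0,0,-1.5,0,0,0,0.4,0,0,-1.5,0,0,0,0.4,0,0,-1,0,0,0,0.4,0,0,0,0,0,0,0.4,0,0,0,0,0,0,0.4]'

```text
clock: 3.8
eef_pos: [599.3, -87.2, 92.2]
eef_rot: [-3.141, 0.0, 1.843]
wrist_force: [0.2, 0.6, -0.1]
finger_gap: 56.5
finger_force: 0.0
```

```bash
python3 - <<'E'
from h import *
s=manip.read_state(); m=manip.camera_model("wrist"); print(s["joints"].round(3),s["eef_pos"].round(1),s["effort"].round(1))
p,d=manip.camera("wrist"); cv2.imwrite("pics/w3.png",p[100:400,160:560])
E
```

```text
[-0.205  0.541  1.475 -0.     1.126 -0.477] [599.3 -87.2  92.2] [  0.  -61.5 -31.2   0.   -0.    0. ]
```

View pics/w3.png

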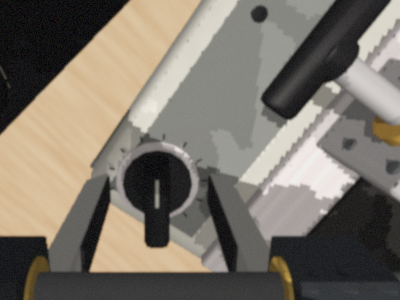

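The knob bar, at (157,180–245), is centred between the fingertips at x≈108 and 208. I'll lower slightly and close.

Emit:
jog_arm --rows '[-0.1,0,-0.4,0,0,0,0.7,0,0,0,0,0,0,1,0,0,0,0,0,0,1,0,0,0,0,0,0,1,0,0,0,0,0,0,1,0,0,0,0,0,0,1,0,0,0,0,0,0,1,0,0,0,0,0,0,1]' --newtons 20

```text
clock: 4.52
eef_pos: [598.3, -87.3, 87.8]
eef_rot: [3.141, 0.001, 1.843]
wrist_force: [4.4, 1.6, 4.8]
finger_gap: 12.8
finger_force: 21.8
```

Emit:
jog_arm --rows '[0,0,0,0,0,0.1,1,0,0,0,0,0,0.1,1,0,0,0,0,0,0.1,1,0,0,0,0,0,0.1,1,0,0,0,0,0,0.1,1,0,0,0,0,0,0.1,1,0,0,0,0,0,0.1,1,0,0,0,0,0,0.1,1,0,0,0,0,0,0.1,1,0,0,0,0,0,0.1,1,0,0,0,0,0,0.1,1,0,0,0,0,0,0.1,1,0,0,0,0,0,0.1,1,0,0,0,0,0,0.1,1,0,0,0,0,0,0.1,1,0,0,0,0,0,0.1,1,0,0,0,0,0,0,1,0,0,0,0,0,0,1]'

```text
clock: 6.02
eef_pos: [598.3, -87.3, 87.8]
eef_rot: [-3.139, 0.002, -2.84]
wrist_force: [3.8, 0.9, 6.4]
finger_gap: 12.7
finger_force: 21.9
```

```bash
python3 -c "
from h import *
s=manip.read_state(); print(s['joints'].round(3),s['moment'].round(3),s['effort'].round(2))"
```

```text
[-2.050e-01  5.430e-01  1.485e+00 -2.000e-03  1.111e+00 -2.077e+00] [ 0.226 -0.664  0.085] [ -0.85 -59.44 -28.11  -0.45   0.92  -0.46]
```

Emit:
jog_arm --rows '[0,0,0,0,0,0.05,1,0,0,0,0,0,0.05,1,0,0,0,0,0,0.05,1,0,0,0,0,0,0.03,1,0,0,0,0,0,0,1,0,0,0,0,0,0,1]'

```text
clock: 6.52
eef_pos: [598.2, -87.3, 87.8]
eef_rot: [-3.139, 0.002, -2.661]
wrist_force: [2.6, 1.6, 5.2]
finger_gap: 13.1
finger_force: 21.2
```

```bash
python3 -c "
from h import *
s=manip.read_state(); print(s['joints'].round(3),s['moment'].round(3),s['effort'].round(2))"
```

```text
[-2.050e-01  5.430e-01  1.485e+00 -1.000e-03  1.111e+00 -2.256e+00] [ 0.263 -0.595 -0.383] [ -0.41 -59.35 -28.2   -0.62   0.84  -0.54]
```

Emit:
jog_arm --rows '[0,0,0,0,0,0.03,1,0,0,0,0,0,0,1,0,0,0,0,0,0,1]'

```text
clock: 6.77
eef_pos: [598.1, -87.4, 87.8]
eef_rot: [-3.139, 0.001, -2.631]
wrist_force: [2.3, 1.1, 4.9]
finger_gap: 13.6
finger_force: 22.2
```

```bash
python3 -c "
from h import *
s=manip.read_state(); print(s['joints'].round(3),s['moment'].round(3),s['finger_gap'])"
```

```text
[-2.050e-01  5.430e-01  1.485e+00 -1.000e-03  1.111e+00 -2.286e+00] [ 0.256 -0.483 -0.508] 13.63804424521458
```

Moment rising with the pads twisting means the knob is at the off stop. Release and go over the handle.

Emit:
jog_arm --rows '[0,0,0,0,0,0,0.5,0,0,0,0,0,0,0.4,0,0,0,0,0,0,0.4,0,0,0,0,0,0,0.4,0,0,3,0,0,0,0.4,0,0,4,0,0,0,0.4,0,0,4,0,0,0,0.4,0,0,4,0,0,0,0.4,0.6,0.8,0,0,0,-0.1,0.3,0.6,0.8,0,0,0,-0.1,0.3,0.6,0.8,0,0,0,-0.1,0.3,0.6,0.8,0,0,0,-0.1,0.3,0.6,0.8,0,0,0,-0.1,0.3,0.6,0.8,0,0,0,-0.1,0.3,0.6,0.8,0,0,0,-0.1,0.3,0.6,0.8,0,0,0,-0.1,0.3,0.6,0.9,0,0,0,-0.05,0.3,0.6,0.9,0,0,0,0,0.3]'

```text
clock: 8.27
eef_pos: [657.5, -4.9, 236.5]
eef_rot: [-3.14, -0.001, 2.8]
wrist_force: [0.3, -0.6, -0.2]
finger_gap: 65.8
finger_force: 0.0
```

```bash
python3 - <<'E'
from h import *
import pickle
s=manip.read_state(); m=manip.camera_model("wrist"); print(s["joints"].round(3),s["eef_pos"].round(1),s["eef_rot"].round(3))
p,d=manip.camera("wrist"); cv2.imwrite("pics/w4.png",p[60:460,0:600] ); cv2.imwrite("pics/w4f.png",p); pickle.dump(m,open("w4m.pkl","wb"))
for n,X in dict(knob=(599,-88,98),cross=(639,3,135),clip=(779,77,145),neck=(658.6,-3.3,133)).items(): print(n,proj("wrist",X,m)-[0,60])
E
```

```text
[-0.062  0.534  1.14  -0.002  1.469 -1.292] [657.5  -4.9 236.5] [-3.14e+00 -1.00e-03  2.80e+00]
knob [214.45788717 144.16123838]
cross [320.21604965 160.37319724]
clip [450.18128897 279.50476735]
neck [320.92271843 183.22624807]
```

View pics/w4.png

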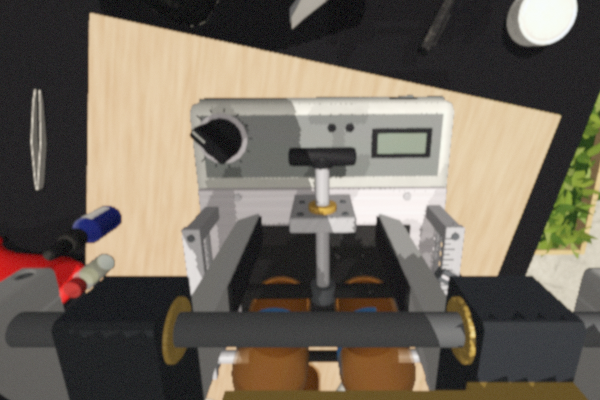

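The knob bar now lies diagonally at (212,145), as expected at off. The crossbar is centred at (322,157) and the bushing is at (322,208), about 2 mm from prediction. I'll descend and straddle the rod.

Emit:
jog_arm --rows '[0,0.2,-2,0,0,0.01,0.3,0,0,-2,0,0,0,0.3,0,0,-2,0,0,0,0.3,0,0,-2,0,0,0,0.3,0,0,-1.5,0,0,0,0.3,0,0,-1.5,0,0,0,0.3,0,0,-1,0,0,0,0.3,0,0,0,0,0,0,0.3,0,0,0,0,0,0,0.3,0,0,0,0,0,0,0.3]'

```text
clock: 9.15
eef_pos: [657.8, -3.3, 117.8]
eef_rot: [-3.14, 0.001, 2.813]
wrist_force: [-0.6, -0.1, 0.1]
finger_gap: 65.7
finger_force: 0.0
```

Emit:
jog_arm --rows '[0,0,-0.1,0,0,0,0.8,0,0,0,0,0,0,1,0,0,0,0,0,0,1,0,0,0,0,0,0,1,0,0,0,0,0,0,1,0,0,0,0,0,0,1,0,0,0,0,0,0,1,0,0,0,0,0,0,1,0,0,0,0,0,0,1]' --newtons 40

```text
clock: 9.9
eef_pos: [657.8, -2.0, 115.8]
eef_rot: [3.141, -0.0, 2.813]
wrist_force: [2.0, 1.4, -1.8]
finger_gap: 11.3
finger_force: 40.0
```

```bash
python3 - <<'E'
from h import *
import pickle
s=manip.read_state(); m=manip.camera_model("wrist"); print(s["eef_pos"].round(1))
p,d=manip.camera("wrist"); t,_=manip.camera("top"); cv2.imwrite("pics/w5f.png",p); cv2.imwrite("pics/t5f.png",t); pickle.dump(m,open("w5m.pkl","wb"))
u,v=map(int,proj("wrist",(785,68,142),m)); print(u,v)
a=cv2.resize(p[max(v-60,0):v+60,u-60:u+60],(400,400),interpolation=cv2.INTER_CUBIC) if 60<u<580 and v<420 else np.zeros((400,400,3),np.uint8)
b=cv2.resize(t[145:205,235:295],(400,400),interpolation=cv2.INTER_CUBIC)
cv2.imwrite("pics/c5.png",np.hstack([a,b]))
E
```

```text
[657.8  -2.  115.8]
507 472
```

View pics/c5.png

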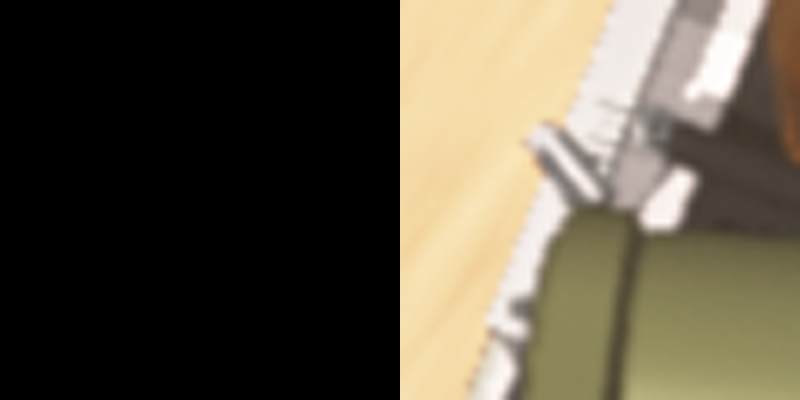

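In the top crop the clip's line runs diagonally, from (545,135) to (602,195), and the pointer end is near (655,130). I'll pull 18 mm (under any possible line position), then compare views.

Emit:
jog_arm --rows '[-0.19,0.06,0,0,0,0,1,-0.19,0.07,0,0,0,0,1,-0.19,0.06,0,0,0,0,1,-0.19,0.07,0,0,0,0,1,-0.19,0.06,0,0,0,0,1,-0.19,0.07,0,0,0,0,1,-0.19,0.07,0,0,0,0,1,-0.19,0.07,0,0,0,0,1,-0.19,0.06,0,0,0,0,1,0,0,0,0,0,0,1,0,0,0,0,0,0,1,0,0,0,0,0,0,1]'

```text
clock: 11.0
eef_pos: [641.7, 3.5, 115.8]
eef_rot: [3.141, 0.003, 2.813]
wrist_force: [13.5, 5.1, -6.0]
finger_gap: 10.9
finger_force: 40.0
```

```bash
python3 - <<'E'
from h import *
s=manip.read_state(); m=manip.camera_model("wrist"); print(s["eef_pos"].round(1))
t,_=manip.camera("top"); cv2.imwrite("pics/t6f.png",t); q,_=manip.camera("side"); cv2.imwrite("pics/s6f.png",q)
z=lambda im,u,v,w,h,W,H:cv2.resize(im[v:v+h,u:u+w],(W,H),interpolation=cv2.INTER_CUBIC)
t0=cv2.imread("pics/top0.png"); w1=cv2.imread("pics/w1.png"); s0=cv2.imread("pics/side0.png")
print(proj("side",(780,77,142)),proj("side",(793,56,135)))
u,v=map(int,proj("side",(785,66,140))); print("side crop",u-25,v-19)
a=np.vstack([np.hstack([z(t0,245,150,40,30,400,300),z(t,245,150,40,30,400,300)]),
 np.hstack([z(s0,u-25,v-19,50,38,400,300),z(q,u-25,v-19,50,38,400,300)])])
cv2.imwrite("pics/c6.png",a)
E
```

```text
[641.7   3.5 115.8]
[220.82562627 250.99786798] [218.34403997 247.46370981]
side crop 195 229
```

View pics/c6.png

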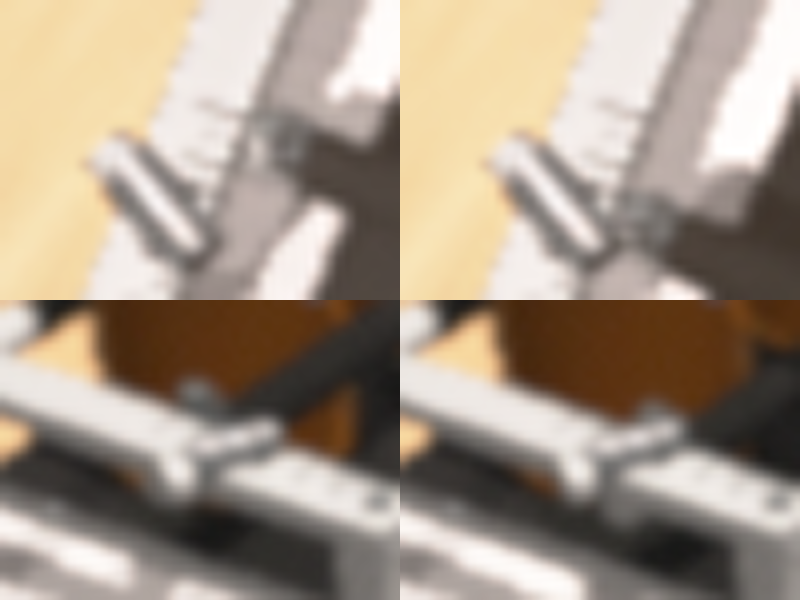

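The pointer moved from about (285,140) to (245,213) in the top crops (10x, offset 245,150). The line's inner end is at about (204,243). Next I'll convert these to shaker coordinates and check with the side crops (8x).

```bash
python3 - <<'E'
from h import *
y=-.333; R=np.array([[np.cos(y),-np.sin(y)],[np.sin(y),np.cos(y)]]); o=np.array([730.4,-28.1])
f=lambda a,b:(245+(a+.5)/10-.5,150+(b+.5)/10-.5)
g=lambda a,b:(195+(a+.5)/8-.5,229+(b+.5)/8-.5)
S=lambda X:((X[:2]-o)@R).round(1)
for z in (142,146,150):
    print(z,"top inner",S(at_z("top",*f(204,243),z)),"outer",S(at_z("top",*f(112,155),z)))
    print("  side inner",S(at_z("side",*g(210,448),z)) if 0 else S(at_z("side",*g(210,148),z)),"outer",S(at_z("side",*g(278,128),z)))
for z in(127,135,142):
    print(z,"ptr0",S(at_z("top",*f(285,140),z)),S(at_z("top",*f(262,130),z)),"ptr1",S(at_z("top",*f(245,213),z)),S(at_z("top",*f(222,203),z)))
W=lambda x,yy,z:np.r_[o+R@[x,yy],z]
for nm,c,sc,u0,v0 in(("top","",10,245,150),("side","",8,195,229)):
    for X in((0,101,146),(0,122,146),(10,101,146),(32,95,142),(32,105,142),(32,105,127)):
        q=proj(nm,W(*X)); print(nm,X,((q[0]-u0+.5)*sc).round(),((q[1]-v0+.5)*sc).round())
E
```

```text
142 top inner [  7.5 103.8] outer [ 17.2 125.9]
  side inner [ 21.1 105. ] outer [13.4 89.8]
146 top inner [  6.6 103.1] outer [ 16.2 125.1]
  side inner [ 16.8 109.8] outer [ 9.2 94.8]
150 top inner [  5.6 102.3] outer [ 15.2 124.2]
  side inner [ 12.5 114.7] outer [ 4.9 99.8]
127 ptr0 [35.1 99.7] [ 35.4 104.4] ptr1 [ 19.2 101.6] [ 19.5 106.3]
135 ptr0 [33.  98.2] [ 33.3 102.9] ptr1 [ 17.2 100.1] [ 17.5 104.8]
142 ptr0 [31.2 97. ] [ 31.5 101.6] ptr1 [15.5 98.8] [ 15.8 103.5]
top (0, 101, 146) 202.0 280.0
top (0, 122, 146) 96.0 241.0
top (10, 101, 146) 222.0 231.0
top (32, 95, 142) 297.0 140.0
top (32, 105, 142) 247.0 122.0
top (32, 105, 127) 253.0 146.0
side (0, 101, 146) 293.0 152.0
side (0, 122, 146) 235.0 194.0
side (10, 101, 146) 259.0 140.0
side (32, 95, 142) 201.0 116.0
side (32, 105, 142) 173.0 135.0
side (32, 105, 127) 178.0 190.0
```

The line is skewed, with its inner end at shaker x ≈ 6.5, and the pointer is now at about 15 (the slide moved 17 mm). I'll pull about 7.5 mm more.

Emit:
jog_arm --rows '[-0.15,0.05,0,0,0,0,1,-0.15,0.05,0,0,0,0,1,-0.15,0.05,0,0,0,0,1,-0.15,0.05,0,0,0,0,1,-0.13,0.05,0,0,0,0,1,0,0,0,0,0,0,1,0,0,0,0,0,0,1,0,0,0,0,0,0,1,0,0,0,0,0,0,1]'

```text
clock: 11.85
eef_pos: [634.5, 5.9, 115.8]
eef_rot: [3.141, 0.003, 2.813]
wrist_force: [14.4, 5.0, -7.0]
finger_gap: 11.0
finger_force: 40.0
```

```bash
python3 - <<'E'
from h import *
s=manip.read_state(); print(s["eef_pos"].round(1),s["qd"].round(4),s["finger_force"],s["wrist_force"])
t,_=manip.camera("top"); q,_=manip.camera("side")
t6=cv2.imread("pics/t6f.png"); s6=cv2.imread("pics/s6f.png"); t0=cv2.imread("pics/top0.png")
# shift of pointer blob by template matching
for nm,a,b,(u,v) in(("top 0->6",t0,t6,(273,164)),("top 6->7",t6,t,(269,171)),("side 6->7",s6,q,(227,243))):
    T=a[v-4:v+5,u-4:u+5]; W=b[v-16:v+21,u-20:u+21]
    r=cv2.matchTemplate(W,T,cv2.TM_CCOEFF_NORMED); k=cv2.minMaxLoc(r); print(nm,k[1],k[3][0]-16,k[3][1]-12)
# bottles: cap shift
for u,v in((306,136),(356,153)):
    T=t0[v-9:v+10,u-9:u+10]; W=t[v-15:v+16,u-15:u+16]; k=cv2.minMaxLoc(cv2.matchTemplate(W,T,cv2.TM_CCOEFF_NORMED)); print("cap",k[1],k[3][0]-6,k[3][1]-6)
E
```

```text
[634.5   5.9 115.8] [ 0.0006  0.001  -0.0014  0.0005  0.0012  0.0001] 40.00205039978027 [14.36736513  4.98766045 -6.95523791]
top 0->6 0.8714340925216675 -3 8
top 6->7 0.813042402267456 -1 3
side 6->7 0.97086101770401 1 0
cap 0.9987900853157043 0 0
cap 0.9970271587371826 0 0
```

```bash
python3 -c "
from cell import manip
print(manip.sign_off())"
```

```text
the job is handed in; nothing more can be done
None
```

I turned the knob anticlockwise to its off stop, then pulled the clamp about 24.6 mm (arm reading), putting the pointer within an estimated 1–3 mm of the index line. I handed the job in with the handle gripped at 40 N and the bottles unmoved in the top view; no verdict was returned, and the final pointer position was matched in the top image, not viewed.

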